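Put the sharpening stone away in its chest

TASK

Lift the lid of the wooden chest gently until it leans back on its stop and stays open by itself; then take the sharpening stone out of the sloping drying rack and set it down inside the chest without dropping it, lying flat or on its long edge so that the lid would close over it. Do not let the lid slam or fly open, leave the lid open, and leave the gouge, the steel pot and the jar where they are.

Things in the scene. Friction and masses are not known exactly. Their poses are not given: they have to be found in the camera images.
- chest: fixed wooden chest, open-topped box 170 (x) x 240 (y) x 85 mm high, walls and floor 6 mm thick, empty, green lining; origin at the centre of its underside, x from the front (towards the robot) to the hinge side, z up
- lid (a joint): angle of the chest's lid in rad: 0 shut, 1.833 (105 degrees) leaning back on its stop; plain hinge along the chest's y on its far (+x) rim, so the lid falls shut below about 1.5 and falls open above about 1.65. The lid is a wooden board 170 x 240 x 10 mm, 0.35 kg
- lid_hinge (a point): centre of the hinge line: 85 mm beyond the chest's centre along its x, 85.5 mm above the table; its axes are the lid's (same as the chest's when shut; turned about y by the joint angle)
- lid_handle (a point): middle of the lid's steel bar handle: round bar 10 mm thick, 110 mm long along the chest's y, on two legs at its ends, its axis 40 mm above the lid's outer face, 14 mm behind the lid's front edge; in the lid's axes it lies at (-156, 0, 50) mm from lid_hinge
- rack: fixed wooden drying rack on a board 120 (x) x 170 (y) x 12 mm; origin on the table at the middle of the board's front (robot-side) edge, x towards its far edge, z up. A ledge and two rests, 18 mm wide and 52 mm long at y = +-66 mm, carry the stone leaning 30 degrees from vertical, its top towards -x (the robot); the middle 110 mm between the rests is free for a finger under the stone
- stone: sharpening stone, slab 24 (x, thickness) x 160 (y, length) x 64 mm (z, height as it stands on its long edge), blue-grey with a cream layer on the +x face, 0.3 to 0.6 kg; origin at the centre of its lower long narrow face, which at the start is 46 mm above the table and 85 mm from the rack's origin along its x; z runs up the slab and leans 30 degrees towards the rack's -x at the start
- stone_center (a point): middle of the sharpening stone: 32 mm from stone along its z
- gouge: turning gouge lying on the bench, wooden handle 140 mm, 30 mm thick, steel blade 120 mm; bystander; origin below its middle, x towards the blade's tip
- pot: open steel quench pot 100 mm across, 70 mm high; bystander; origin at the centre of its underside
- jar: closed jar with a green cap, 68 mm across, 75 mm high; bystander; origin at the centre of its underside
Things that resemble listed ones, but are neither listed nor needed, are in the scene too. Of the things like the stone, leave any that is orange or purple; of the rest the smaller one is meant.

How it is judged (in metres and radians):
On the way:
1. the lid has been lifted open and rests on its stop (1.76 rad or more), the robot no longer touching it (value of joint lid above 1.76 rad and contact force between each of the arm, the fingers and lid below 0.1 N), for 0.2 s.
At the end, for the whole second after the job is handed in: The lid rests open on its stop (1.76 rad or more). The stone lies still inside the chest, flat or on its long edge: its middle less than 70 mm (x) and 90 mm (y) from the chest's centre, 10 to 44 mm above the chest's underside (value of joint lid above 1.76 rad and velocity of joint lid below 0.1 rad/s and x of stone_center in the frame of chest between -0.07 and 0.07 m and y of stone_center in the frame of chest between -0.09 and 0.09 m and z of stone_center in the frame of chest between 0.01 and 0.044 m and linear speed of stone below 0.02 m/s and angular speed of stone below 0.2 rad/s and contact force between stone and chest above 1 N); the robot touches nothing.
It fails at once if the lid swings faster than 3 rad/s (flung open, or let fall) (velocity of joint lid above 3 rad/s or velocity of joint lid below -3 rad/s).
It fails at once if the stone is dropped or thrown: it moves faster than 0.7 m/s (a fall of about 25 mm) without being held (contact force between the fingers and stone below 0.1 N and linear speed of stone above 0.7 m/s).
It fails at once if the gouge is moved more than 30 mm (distance of gouge from where it was at the start of the episode above 0.03 m).
It fails at once if the pot is moved more than 30 mm (distance of pot from where it was at the start of the episode above 0.03 m).
It fails at once if the jar is moved more than 30 mm (distance of jar from where it was at the start of the episode above 0.03 m).
It also fails if it takes over 61 s, if anything falls off the work surface, if the arm or the gripper's body presses on something with over 40 N, if the wrist force passes 120 N, or if a joint passes its speed limit or range.

ROBOT

A 6-joint arm with a two-finger parallel gripper is mounted at the origin on the work surface. World frame = base frame: x ahead of the robot, y to its left, z up, the work surface at z = 0. Lengths are in mm, angles in degrees, forces in N, time in s.
With the tool pointing down it reaches from about 350 to 850 mm from the base axis. Payload 8.1 kg.
Tool frame: the origin (TCP) lies midway between the tips of the shut fingers; the grasp point (between the pads) lies 19 mm behind it (hold_point_z is the distance from the TCP to the grasp point, in mm); z points along the fingers, y is the direction in which the jaws open and shut (so a half turn about z gives the same grasp; the last joint's range is limited). The gripper opens to 85 mm and grips with 20 to 120 N. Pads are 22 mm wide; open, the fingers measure 114 mm over their backs; the gripper's body (76 mm by 85 mm) begins 54 mm behind the grasp point. The pads swing forward as they close: fully open they stand 13 mm farther back than shut.
Start: joints at [-72.674, 7.471, 85.268, -0, 87.261, -4.893], TCP at [226.912, -555.443, 231.292] pointing down, gripper open.
Joint ranges: [-169.43, 169.43], [-51.17, 129.36], [1.28, 143.12], [-76.62, 256.62], [0, 156.53], [-152.29, 152.29]. Speed limits (degrees/s): [136.94, 136.94, 159.86, 180, 180, 180].

INTERFACE

Orientations are given as [roll, pitch, yaw] about the fixed x, y, z axes, in that order (R = Rz(yaw) Ry(pitch) Rx(roll)).
In Python, from bench import sense, snapshot, camera_params, hand_in, hold_point_z gives the robot as it stands.
- The arm moves only by the tool servo_tool, never from a script. Its argument "motion" is a list of rows, each a list of 7 numbers: the finger opening in mm, from 0 to 85.4, then the shift along the tool's x, y, z in mm, then the turn, a rotation vector about the tool's x, y, z in rad. A call has 1 to 10 rows; each row shifts and turns the pose as measured when the row begins, along the tool's axes as they then stand; what a row does not reach is not made up. A row lasts 1/10 s, in which the tool goes at most 50 mm and 8.59 degrees, less where a joint would pass 70% of its speed; a pose out of reach is approached as far as the arm can. A call with a gripper value outside its range is refused whole. The fingers move at their own pace and stop on an object; "force" is the grip in N (left out, the last holds). Time passes only in rows, so rows that do not move let the fingers close. It gives the time, the measured TCP pose, the force and the opening at its end, in the units of the state.
- sense(): the state, without advancing time (a new reading comes with each control period).
- snapshot(name): name is "side" or "top" or "wrist"; returns the picture (480x640x3 uint8, blue, green, red); there is no depth.
- camera_params(name): a dict with "fx", "fy", "cx", "cy" (pixels), "R" (3x3) and "t" (3): a world point X has camera coordinates R X + t; the wrist camera has in their place "tool_from_camera" (4x4, takes a point from camera to tool coordinates, whose origin is the TCP and whose axes are the flange's). Camera axes: x right, y down, z forward; pixel columns grow to the right and rows downward; lengths in mm; the calibration is good to about 2 mm. The wrist camera is an equidistant fisheye: a pixel r from the principal point sees the ray r / f radians off the axis. A picture is of the moment at which its call begins: read the wrist's pose just before it. camera_params takes no time and is no camera call.
- hand_in(): hands the job in, once; it reports no verdict.
The state is a dict: "time": time; "joint_pos": joint angles; "qd": joint speeds; "joint_efforts": joint torques, N m; "tool_pos": TCP position; "tcp_rot": TCP orientation; "ft_force": force on the tool from outside, world axes, zero at the start; "wrist_torque": the same for the moment, N m; "finger_gap": finger opening in mm.
Only numpy, scipy, OpenCV 4.12 (cv2) and the standard library are available. Lean on these libraries where they do the work, as an engineer would, in place of code of your own. Each camera call takes 0.05 s, during which the arm holds its last target. There are 200 camera calls.

## Working session

There is one attempt and no reset: what is moved stays moved. The work goes in short steps, Python scripts to look and compute and a tool call to move; the robot and the scene stay as the last step left them, time stands still between calls to the robot, and variables do not carry over. Pictures are saved under pics/ and viewed, about 8 in all and at most 12, crops included, and the job is handed in when it is done.

Besides the shell and the picture viewer there is one more tool, called after "Emit:" as name(argument=value, ...), one argument or row to a line, values as JSON. servo_tool: Moves the arm, as the interface text tells. Its arguments: {"type":"object","properties":{"motion":{"type":"array"},"force":{"type":"number"}},"required":["motion"]}

```bash
mkdir -p pics && python3 - <<'E'
from bench import *
import cv2, numpy as np
for n in ["side","top"]:
    im=snapshot(n); cv2.imwrite(f"pics/{n}0.png",im)
    p=camera_params(n); print(n,{k:np.round(v,4).tolist() for k,v in p.items()})
    print("cam pos",-np.array(p["R"]).T@np.array(p["t"]))
p=camera_params("wrist");print(p)
print(sense(),hold_point_z)
E
```

```text
side {'fx': 482.8064, 'fy': 482.8064, 'cx': 322.133, 'cy': 245.5779, 'R': [[-0.9374, -0.3482, -0.0018], [-0.2718, 0.735, -0.6212], [0.2176, -0.5818, -0.7837]], 't': [528.7571, 206.8083, 1258.1558]}
cam pos [ 278.16961218  764.1121207  1115.37618556]
top {'fx': 467.6938, 'fy': 467.6938, 'cx': 318.1, 'cy': 233.3297, 'R': [[0.0142, -0.9999, -0.0065], [-0.9824, -0.0127, -0.1866], [0.1865, 0.009, -0.9824]], 't': [6.5882, 572.3527, 1131.0233]}
cam pos [ 351.24813233    3.69282044 1217.97206255]
{'fx': 371.64829954431775, 'fy': 371.64829954431775, 'cx': 322.5811440225561, 'cy': 242.94468038791825, 'tool_from_camera': array([[-1.62013319e-04, -9.53306299e-01, -3.02005091e-01,
         7.81047544e+01],
       [ 9.99999965e-01, -9.15864039e-05, -2.47358142e-04,
        -1.73400285e+00],
       [ 2.08148515e-04, -3.02005120e-01,  9.53306280e-01,
        -1.42167044e+02],
       [ 0.00000000e+00,  0.00000000e+00,  0.00000000e+00,
         1.00000000e+00]])}
{'time': 0.1, 'joint_pos': array([-7.26725424e+01,  7.51127472e+00,  8.53233490e+01, -1.08436791e-03,
        8.72630227e+01, -4.89172693e+00]), 'qd': array([-0.00225283, -0.06805947, -0.21905392, -0.15510795,  0.09729442,
        0.05367554]), 'joint_efforts': array([ 4.98167774e-04, -5.70952141e+01, -5.01942587e+01, -2.12096215e-04,
        8.15653388e-03,  1.09002183e-06]), 'tool_pos': array([ 226.76636369, -554.95036003,  230.34123534]), 'tcp_rot': array([-1.79902617e+02, -7.24751067e-03,  2.22192311e+01]), 'ft_force': array([ 0.4554933 ,  0.92669581, -0.07852117]), 'wrist_torque': array([-0.00834329, -0.02677696,  0.04107266]), 'finger_gap': 85.20348143996301} 18.700000000000003
```

View pics/side0.png

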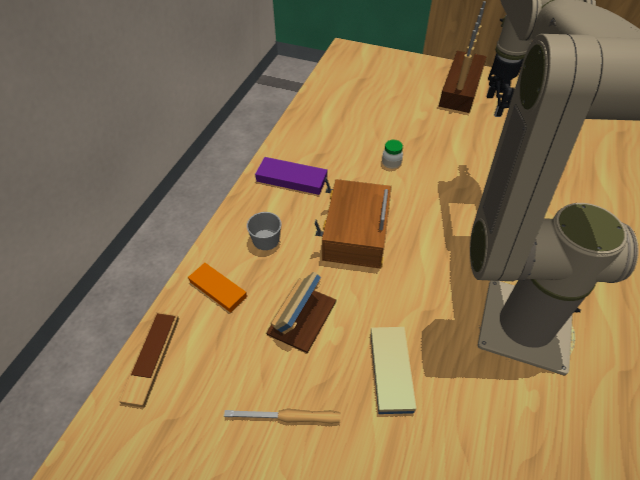

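View pics/top0.png

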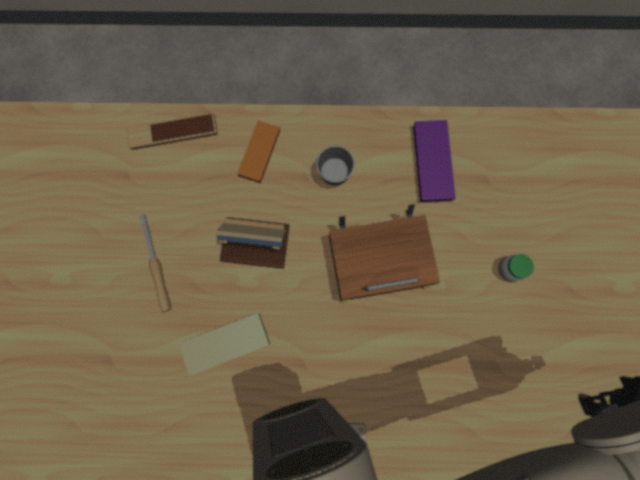

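The stone-like things are: rack slab (side 298,303; top 252,234), large cream slab (side 392,368), orange (217,286), purple (292,175), and a brown strop (150,360). Only the slab in the rack is blue-grey with cream, not orange or purple, and the smaller of the two. I'll measure it and confirm it in a crop.

```bash
cat > h.py <<'E'
import numpy as np, cv2
from bench import *
def proj(n,X):
    p=camera_params(n);c=np.asarray(p["R"])@np.asarray(X,float)+np.asarray(p["t"]);return np.array([p["fx"]*c[0]/c[2]+p["cx"],p["fy"]*c[1]/c[2]+p["cy"]])
def ray(n,uv):
    p=camera_params(n);R=np.asarray(p["R"]);d=R.T@np.array([(uv[0]-p["cx"])/p["fx"],(uv[1]-p["cy"])/p["fy"],1]);return -R.T@np.asarray(p["t"]),d
def onz(n,uv,z):
    o,d=ray(n,uv);return o+d*(z-o[2])/d[2]
E
python3 - <<'E'
from h import *
im=cv2.imread("pics/top0.png"); hsv=cv2.cvtColor(im,cv2.COLOR_BGR2HSV)
for nm,(x0,y0,x1,y1) in dict(chest=(322,205,450,310),rack=(205,205,300,280)).items():
    c=im[y0:y1,x0:x1]; 
    # brown darker: table vs wood split by Otsu on green channel
    g=c[:,:,1]; t,m=cv2.threshold(g,0,255,cv2.THRESH_BINARY_INV+cv2.THRESH_OTSU)
    m=cv2.morphologyEx(m,cv2.MORPH_OPEN,np.ones((7,7)) if nm=="chest" else np.ones((3,3)))
    cs,_=cv2.findContours(m,cv2.RETR_EXTERNAL,cv2.CHAIN_APPROX_NONE); k=max(cs,key=cv2.contourArea)
    q=cv2.approxPolyDP(k,6,True)[:,0]+[x0,y0]; print(nm,t,q.tolist())
    z=90.5 if nm=="chest" else 12
    r=np.array([onz("top",a,z)[:2] for a in q]);print(r.round(1).tolist())
s=im[205:310,205:450]; s=cv2.resize(s,None,fx=3,fy=3,interpolation=cv2.INTER_CUBIC)
i2=cv2.imread("pics/side0.png")[170:360,230:410]; i2=cv2.resize(i2,None,fx=3,fy=3,interpolation=cv2.INTER_CUBIC)[:,:540]
W=np.zeros((600,800,3),np.uint8); W[:315,:735]=s; W=W[:315]; cv2.imwrite("pics/c1.png",W); cv2.imwrite("pics/c2.png",i2)
E
```

```text
chest 91.0 [[425, 216], [405, 210], [403, 218], [350, 227], [339, 217], [339, 228], [322, 237], [332, 297], [437, 283]]
[[612.2, -249.1], [626.8, -200.1], [606.5, -194.8], [582.1, -64.2], [607.0, -37.0], [579.3, -37.2], [556.2, 4.3], [410.7, -21.4], [447.6, -273.2]]
rack 82.0 [[221, 226], [282, 240], [217, 236], [227, 241], [220, 261], [283, 267], [288, 224]]
[[596.5, 271.0], [561.2, 109.0], [569.6, 280.1], [556.6, 253.1], [503.7, 268.7], [490.2, 104.4], [604.2, 94.4]]
```

View pics/c1.png

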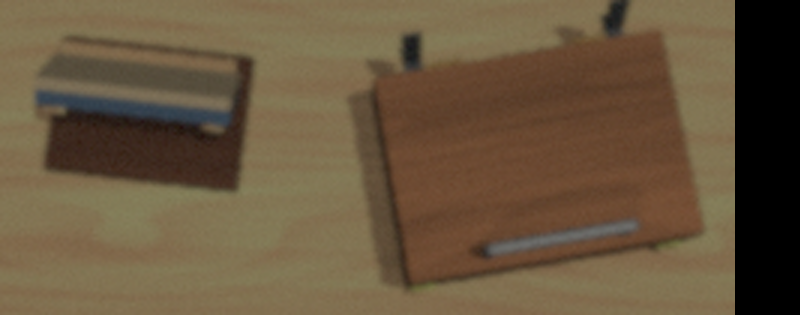

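View pics/c2.png

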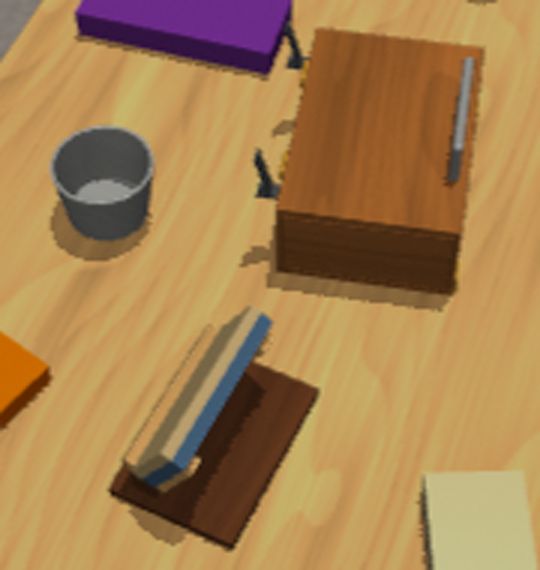

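```bash
cat >> h.py <<'E'
def frame(o,yaw):
    c,s=np.cos(yaw),np.sin(yaw);return np.array([[c,-s,0,o[0]],[s,c,0,o[1]],[0,0,1,0],[0,0,0,1]])
def fit(L,W):  # 2D rigid fit local->world
    L=np.array(L,float)[:,:2];W=np.array(W)[:,:2];l,w=L-L.mean(0),W-W.mean(0)
    y=np.arctan2((l[:,0]*w[:,1]-l[:,1]*w[:,0]).sum(),(l*w).sum());T=frame([0,0],y)
    o=W.mean(0)-T[:2,:2]@L.mean(0);return frame(o,y),np.linalg.norm(w-l@T[:2,:2].T,axis=1)
E
python3 - <<'E'
from h import *
t=lambda a:np.array(a)/3+205
s=lambda a:np.array(a)/3+[230,170]
lid=[[85,120],[85,-120],[-85,-120],[-85,120]]
for n,f,pts in (("top",t,[(375,85),(663,32),(705,232),(408,285)]),("side",s,[(277,213),(317,30),(483,47),(462,233)])):
    T,e=fit(lid,[onz(n,f(p),95.5) for p in pts]); print("chest",n,T[:2,3].round(1),np.degrees(np.arctan2(T[1,0],T[0,0])).round(2),e.round(1))
for n,f,pts in (("top",t,[(487,250),(636,226)]),("side",s,[(456,178),(468,60)])):
    print("handle",n,[onz(n,f(p),138)[:2].round(1) for p in pts])
for n,f,L,pts in (("top",t,[[0,85],[0,-85],[120,-85]],[(45,170),(238,189),(253,60)]),("side",s,[[0,85],[0,-85],[120,85]],[(232,548),(318,390),(110,490)])):
    T,e=fit(L,[onz(n,f(p),12) for p in pts]); print("rack",n,T[:2,3].round(1),np.degrees(np.arctan2(T[1,0],T[0,0])).round(2),e.round(1))
    S=T.copy();S[:3,3]+=T[:3,:3]@[85,0,46]
    c,q=np.cos(np.pi/6),.5; S[:3,:3]=T[:3,:3]@np.array([[c,0,-q],[0,1,0],[q,0,c]])
    for m,g,k in (("top",[205,205],3),("side",[230,170],3)):
        print(m,[((proj(m,(S@[x,y,z,1])[:3])-g)*k).round().tolist() for x,y,z in [(-12,80,0),(-12,80,64),(12,80,64),(12,-80,64),(-12,-80,64),(-12,-80,0)]])
E
```

```text
chest top [ 507.3 -146.9] 10.68 [4.3 1.8 3.1 2.9]
chest side [ 507.  -143.7] 11.22 [1.5 2.9 1.  3. ]
handle top [array([ 429.1, -101.3]), array([ 449. , -215.8])]
handle side [array([419.7, -68.2]), array([ 449.4, -213.4])]
rack top [493.2 185.4] -5.43 [1.6 2.5 3.4]
top [[55.0, 81.0], [35.0, 107.0], [36.0, 79.0], [232.0, 100.0], [230.0, 128.0], [240.0, 101.0]]
side [[156.0, 486.0], [186.0, 468.0], [162.0, 451.0], [252.0, 302.0], [274.0, 319.0], [242.0, 342.0]]
rack side [492.  190.1] -5.57 [1.  1.5 2.4]
top [[50.0, 82.0], [29.0, 108.0], [30.0, 80.0], [227.0, 102.0], [225.0, 129.0], [235.0, 103.0]]
side [[155.0, 491.0], [185.0, 474.0], [161.0, 456.0], [252.0, 307.0], [274.0, 323.0], [242.0, 346.0]]
```

Top crop: the rack slab shows cream and blue layers on its rests, with its ends near crop px (40,95) and (240,105). The lid corners are at (375,85), (663,32), (705,232), (408,285), and the handle runs from (487,250) to (636,226). Side crop: the same slab leans in the rack. It is the target, because the big cream slab at lower right is larger. The two views agree to about 4 mm: chest ≈ (507,-145.5) at yaw 10.9°, rack ≈ (492.5,187.5) at yaw -5.5°, handle ≈ (438,-159).

```bash
cat >> h.py <<'E'
from scipy.spatial.transform import Rotation as Ro
def rows(pos,rpy,N,gap,start=None):
    """print N rows from the measured pose (or start) straight to pos,rpy"""
    s=sense();p0,r0=start or (s["tool_pos"],s["tcp_rot"])
    a=Ro.from_euler("xyz",r0,degrees=True);b=Ro.from_euler("xyz",rpy,degrees=True)
    w=(a.inv()*b).as_rotvec();d=(np.array(pos)-p0)/N;out=[]
    for i in range(N):
        R=a*Ro.from_rotvec(w*i/N);out.append([gap]+R.inv().apply(d).round(1).tolist()+(w/N).round(4).tolist())
    print(out)
E
python3 -c "
from h import *
rows([438,-158.5,210],[180,0,100.9],10,34)"
```

```text
[[34, 34.5, -28.7, 2.1, -0.0001, -0.0001, -0.1373], [34, 38.2, -23.7, 2.1, -0.0001, -0.0001, -0.1373], [34, 41.0, -18.3, 2.1, -0.0001, -0.0001, -0.1373], [34, 43.2, -12.5, 2.1, -0.0001, -0.0001, -0.1373], [34, 44.5, -6.5, 2.1, -0.0001, -0.0001, -0.1373], [34, 44.9, -0.3, 2.1, -0.0001, -0.0001, -0.1373], [34, 44.5, 5.8, 2.0, -0.0001, -0.0001, -0.1373], [34, 43.3, 11.9, 2.0, -0.0001, -0.0001, -0.1373], [34, 41.3, 17.7, 2.0, -0.0001, -0.0001, -0.1373], [34, 38.5, 23.2, 2.0, -0.0001, -0.0001, -0.1373]]
```

Emit:
servo_tool(
  motion=[
    [34, 34.5, -28.7, 2, 0, 0, -0.137],
    [34, 38, -23.7, 2, 0, 0, -0.137],
    [34, 41, -18, 2, 0, 0, -0.137],
    [34, 43, -12.5, 2, 0, 0, -0.137],
    [34, 44.5, -6.5, 2, 0, 0, -0.137],
    [34, 45, 0, 2, 0, 0, -0.137],
    [34, 44.5, 6, 2, 0, 0, -0.137],
    [34, 43, 12, 2, 0, 0, -0.137],
    [34, 41, 18, 2, 0, 0, -0.137],
    [34, 38.5, 23, 2, 0, 0, -0.137],
  ],
  force=20,
)

```text
time: 1.1
tool_pos: [433.0, -144.0, 205.2]
tcp_rot: [-179.8, -0.4, 103.1]
ft_force: [0.7, 0.0, 0.0]
finger_gap: 34.1
```

```bash
python3 -c "
from h import *
rows([438,-158.5,210],[180,0,100.9],4,34)"
```

```text
[[34, -3.8, 0.4, -1.2, -0.0007, -0.0019, 0.0098], [34, -3.8, 0.4, -1.2, -0.0007, -0.0019, 0.0098], [34, -3.8, 0.5, -1.2, -0.0007, -0.0019, 0.0098], [34, -3.8, 0.5, -1.2, -0.0007, -0.0019, 0.0098]]
```

Emit:
servo_tool(
  motion=[
    [34, -4, 0.5, -1, 0, -0.002, 0.01],
    [34, -4, 0.5, -1, 0, -0.002, 0.01],
    [34, -4, 0.5, -1, 0, -0.002, 0.01],
    [34, -4, 0.5, -1, 0, -0.002, 0.01],
    [34, 0, 0, 0, 0, 0, 0],
  ],
)

```text
time: 1.6
tool_pos: [439.1, -156.4, 207.9]
tcp_rot: [-179.7, -0.1, 101.1]
ft_force: [-0.0, 0.0, -0.1]
finger_gap: 34.4
```

```bash
python3 - <<'E'
from h import *
s=sense();print(s["tool_pos"],s["tcp_rot"])
cv2.imwrite("pics/w1.png",snapshot("wrist"))
T=np.eye(4);T[:3,:3]=Ro.from_euler("xyz",s["tcp_rot"],degrees=True).as_matrix();T[:3,3]=s["tool_pos"]
p=camera_params("wrist");M=np.linalg.inv(T@p["tool_from_camera"])
C=frame([507,-145.5],np.radians(10.9))
for y in(-55,0,55):
    c=(M@(C@[-71,y,135.5,1]))[:3];th=np.arctan2(np.hypot(*c[:2]),c[2]);u=c[:2]/np.hypot(*c[:2])*th*p["fx"]
    print(y,u+[p["cx"],p["cy"]])
E
```

```text
[ 439.11271865 -156.4075527   207.9139173 ] [-1.79738237e+02 -7.30032115e-02  1.01114402e+02]
-55 [318.7848437  339.37906196]
0 [318.74023425 263.68238815]
55 [318.82439523 174.44714224]
```

View pics/w1.png

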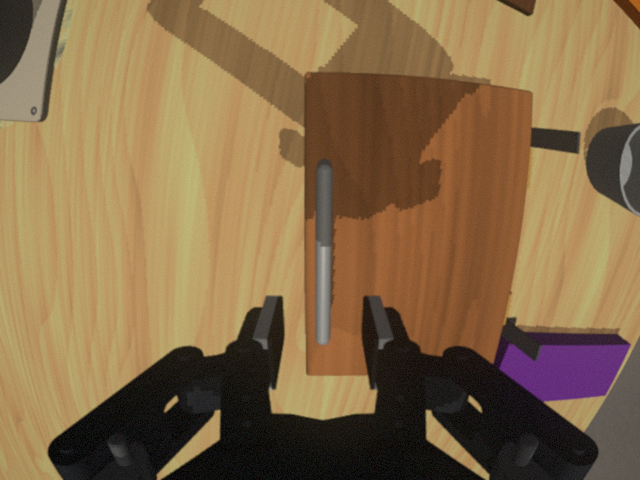

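The wrist view shows the handle from (325,162) to (323,343), centred between the jaws (~323). That puts it about 3 mm farther in chest x than estimated. Descending.

Emit:
servo_tool(
  motion=[
    [34, 0, 0, 25, 0, 0, 0],
    [34, 0, 0, 25, 0, 0, 0],
    [34, 0, 0, 20, 0, 0, 0],
    [34, 0, 0, 12, 0, 0, 0],
    [34, 0, 0, 5, 0, 0, 0],
    [34, 0, 0, 2, 0, 0, 0],
    [34, 0, 0, 0, 0, 0, 0],
  ],
  force=20,
)

```text
time: 2.35
tool_pos: [438.4, -161.3, 118.1]
tcp_rot: [-179.9, 0.0, 100.6]
ft_force: [-0.3, 0.3, -0.1]
finger_gap: 33.6
```

Emit:
servo_tool(
  motion=[
    [5, 0, 0, 0, 0, 0, 0],
    [5, 0, 0, 0, 0, 0, 0],
    [5, 0, 0, 0, 0, 0, 0],
    [5, 0, 0, 0, 0, 0, 0],
    [5, 0, 0, 0, 0, 0, 0],
    [5, 0, 0, 0, 0, 0, 0],
  ],
  force=25,
)

```text
time: 2.95
tool_pos: [440.4, -161.6, 120.5]
tcp_rot: [179.9, 0.2, 100.6]
ft_force: [1.0, 0.2, -2.4]
finger_gap: 9.1
```

```bash
python3 - <<'E'
import numpy as np
# tool shift per row (y=toward hinge, z down) along the arc, gripper kept pointing down
th=np.linspace(0,1.833,27);x=-156*np.cos(th)+50*np.sin(th);z=156*np.sin(th)+50*np.cos(th)
print(np.round(np.c_[th[1:],np.diff(x),-np.diff(z)],2).tolist())
E
```

```text
[[0.07, 3.91, -10.86], [0.14, 4.67, -10.56], [0.21, 5.4, -10.21], [0.28, 6.1, -9.8], [0.35, 6.78, -9.35], [0.42, 7.42, -8.85], [0.49, 8.02, -8.3], [0.56, 8.59, -7.72], [0.63, 9.11, -7.09], [0.7, 9.59, -6.43], [0.78, 10.02, -5.74], [0.85, 10.4, -5.02], [0.92, 10.73, -4.28], [0.99, 11.0, -3.51], [1.06, 11.22, -2.73], [1.13, 11.38, -1.93], [1.2, 11.49, -1.12], [1.27, 11.54, -0.31], [1.34, 11.54, 0.5], [1.41, 11.47, 1.31], [1.48, 11.35, 2.12], [1.55, 11.17, 2.91], [1.62, 10.94, 3.69], [1.69, 10.65, 4.46], [1.76, 10.31, 5.19], [1.83, 9.92, 5.91]]
```

Emit:
servo_tool(
  motion=[
    [5, 0, 2, -6, 0, 0, 0],
    [5, 0, 4, -11, 0, 0, 0],
    [5, 0, 4.7, -10.5, 0, 0, 0],
    [5, 0, 5.4, -10, 0, 0, 0],
    [5, 0, 6, -10, 0, 0, 0],
    [5, 0, 7, -9.5, 0, 0, 0],
  ],
)

```text
time: 3.55
tool_pos: [472.9, -155.5, 180.3]
tcp_rot: [179.5, 0.2, 100.6]
ft_force: [9.3, -1.5, -11.4]
finger_gap: 9.0
```

```bash
cat >> h.py <<'E'
G0=np.array([440.4,-161.6,120.5])
def arc():
    s=sense();d=s["tool_pos"]-G0;u=d[:2]@[np.cos(.19),np.sin(.19)];lat=d[:2]@[-np.sin(.19),np.cos(.19)]
    X,Z=-156+u,50+d[2];print("theta",np.arctan2(Z,-X)-np.arctan2(50,156),"r",np.hypot(X,Z),"lat",lat,"want 163.8",s["ft_force"].round(1),s["finger_gap"],s["tcp_rot"].round(1))
    t0=np.arctan2(Z,-X)-np.arctan2(50,156)
    for t in t0+.07*np.arange(1,11):
        x,z=-156*np.cos(t)+50*np.sin(t),156*np.sin(t)+50*np.cos(t);print(round(t,2),round(x-X,1),round(Z-z,1));X,Z=x,z
E
python3 -c "
from h import *
arc()"
```

```text
theta 0.41896804835162915 r 164.83037592365312 lat -0.12089549496108429 want 163.8 [  9.3  -1.5 -11.4] 8.969795510610389 [179.5   0.2 100.6]
0.49 8.7 -7.6
0.56 8.5 -7.7
0.63 9.0 -7.1
0.7 9.5 -6.4
0.77 9.9 -5.8
0.84 10.3 -5.1
0.91 10.6 -4.3
0.98 10.9 -3.6
1.05 11.1 -2.8
1.12 11.3 -2.0
```

Emit:
servo_tool(
  motion=[
    [5, 0, 8.5, -7.5, 0, 0, 0],
    [5, 0, 8.5, -7.5, 0, 0, 0],
    [5, 0, 9, -7, 0, 0, 0],
    [5, 0, 9.5, -6.4, 0, 0, 0],
    [5, 0, 10, -5.8, 0, 0, 0],
    [5, 0, 10, -5, 0, 0, 0],
    [5, 0, 10.5, -4.3, 0, 0, 0],
  ],
)

```text
time: 4.25
tool_pos: [538.0, -143.3, 227.8]
tcp_rot: [179.9, 0.2, 100.5]
ft_force: [0.9, -2.0, -4.6]
finger_gap: 9.0
```

```bash
python3 -c "
from h import *
arc()"
```

```text
theta 0.9149819198578688 r 167.21358452823372 lat -0.4424350040713121 want 163.8 [ 0.9 -2.  -4.6] 9.027616271036823 [179.9   0.2 100.5]
0.98 12.1 -0.3
1.05 11.1 -2.7
1.12 11.3 -1.9
1.19 11.4 -1.2
1.26 11.5 -0.4
1.33 11.5 0.5
1.4 11.4 1.3
1.47 11.3 2.0
1.54 11.1 2.8
1.61 10.9 3.6
```

Emit:
servo_tool(
  motion=[
    [5, 0, 11.5, -1.5, 0, 0, 0],
    [5, 0, 11, -2, 0, 0, 0],
    [5, 0, 11.3, -1.5, 0, 0, 0],
    [5, 0, 11.4, -1, 0, 0, 0],
    [5, 0, 11.5, 0, 0, 0, 0],
    [5, 0, 11.5, 0.8, 0, 0, 0],
    [5, 0, 11.4, 1.5, 0, 0, 0],
  ],
)

```text
time: 4.95
tool_pos: [617.3, -128.5, 237.7]
tcp_rot: [-179.6, 0.2, 100.5]
ft_force: [-2.6, -0.9, -4.9]
finger_gap: 8.8
```

```bash
python3 -c "
from h import *
arc()"
```

```text
theta 1.4032771453172606 r 168.9543662804658 lat -0.8827647349998766 want 163.8 [-2.6 -0.9 -4.9] 8.763871306732332 [-179.6    0.2  100.5]
1.47 10.6 7.1
1.54 11.1 2.8
1.61 10.9 3.6
1.68 10.6 4.3
1.75 10.3 5.1
1.82 9.9 5.8
1.89 9.5 6.5
1.96 9.0 7.1
2.03 8.5 7.7
2.1 7.9 8.3
```

Emit:
servo_tool(
  motion=[
    [5, 0, 10.6, 4, 0, 0, 0],
    [5, 0, 11, 3.5, 0, 0, 0],
    [5, 0, 10.8, 4, 0, 0, 0],
    [5, 0, 10.5, 4.5, 0, 0, 0],
    [5, 0, 8, 4, 0, 0, 0],
    [5, 0, 5, 3, 0, 0, 0],
    [5, 0, 0, 0, 0, 0, 0],
  ],
)

```text
time: 5.65
tool_pos: [677.1, -117.3, 216.4]
tcp_rot: [-179.7, 0.3, 100.5]
ft_force: [0.3, -0.3, -0.0]
finger_gap: 8.7
```

```bash
python3 -c "
from h import *
arc()"
```

```text
theta 1.7874720546727063 r 168.75123921892205 lat -1.1972197667457778 want 163.8 [ 0.3 -0.3 -0. ] 8.694124880880237 [-179.7    0.3  100.5]
1.86 7.2 10.4
1.93 9.3 6.8
2.0 8.8 7.4
2.07 8.2 8.0
2.14 7.6 8.6
2.21 7.0 9.1
2.28 6.4 9.5
2.35 5.7 10.0
2.42 5.0 10.3
2.49 4.2 10.7
```

Close to the stop, with no load on the wrist. A small extra nudge, then a gentle release.

Emit:
servo_tool(
  motion=[
    [5, 0, 3, 2, 0, 0, 0],
    [5, 0, 3, 2, 0, 0, 0],
    [5, 0, 0, 0, 0, 0, 0],
    [20, 0, 0, 0, 0, 0, 0],
    [20, 0, 0, 0, 0, 0, 0],
    [24, 0, 0, 0, 0, 0, 0],
    [24, 0, 0, 0, 0, 0, 0],
  ],
)

```text
time: 6.35
tool_pos: [680.8, -116.8, 214.8]
tcp_rot: [-179.5, 0.3, 100.4]
ft_force: [0.0, -0.2, -0.4]
finger_gap: 23.8
```

Emit:
servo_tool(
  motion=[
    [24, 0, 2, -15, 0, 0, 0],
    [24, 0, 2, -30, 0, 0, 0],
    [24, 0, 2, -40, 0, 0, 0],
    [24, 0, 0, -40, 0, 0, 0],
    [60, 0, 0, -10, 0, 0, 0],
    [60, 0, 0, 0, 0, 0, 0],
  ],
)

```text
time: 6.95
tool_pos: [687.8, -114.2, 358.1]
tcp_rot: [-179.5, 0.3, 100.4]
ft_force: [0.2, 0.3, 0.2]
finger_gap: 52.6
```

```bash
python3 - <<'E'
from h import *
s=sense();print(s["tool_pos"],s["tcp_rot"],s["joint_pos"].round())
a=snapshot("side")[100:400,180:480];b=snapshot("top")[120:320,200:460]
cv2.imwrite("pics/d.png",np.hstack([cv2.resize(a,(400,400)),cv2.resize(b,(400,400*200//260)) if 0 else cv2.copyMakeBorder(cv2.resize(b,(390,300)),0,100,0,10,0)]))
E
```

```text
[ 687.75050008 -114.22416824  358.07892187] [-179.49801062    0.27626147  100.44265967] [-13.  23.  54.  -0. 103. -24.]
```

View pics/d.png

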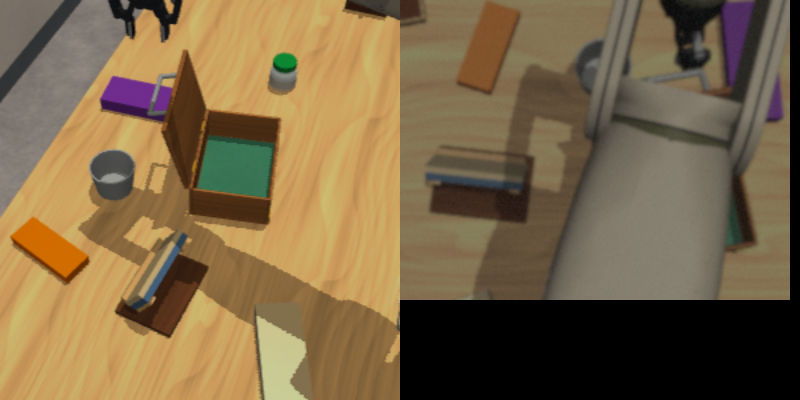

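The crop shows the lid past vertical on its stop, the empty green chest, and the bystanders untouched. Next, the stone: approach along the slab, tilted 30°.

```bash
cat >> h.py <<'E'
T=frame([493,186],np.radians(-5.45));c,q=np.cos(np.pi/6),.5
RS=T[:3,:3]@np.array([[c,0,-q],[0,1,0],[q,0,c]]); OS=(T@[85,0,46,1])[:3]
RT=np.c_[RS[:,1],RS[:,0],-RS[:,2]]; TR=Ro.from_matrix(RT).as_euler("xyz",degrees=True)
P=lambda x,z:OS+RS@[x,0,z]
E
python3 - <<'E'
from h import *
print(TR,P(0,20),P(0,130),np.linalg.det(RT))
rows([505,186,290],TR,10,60)
E
```

```text
[150.     0.    84.55] [567.66095954 178.87671982  63.32050808] [512.90958921 184.10045862 158.58330249] 0.9999999999999999
[[60, 32.8, -12.4, 6.6, -0.0531, -0.0067, 0.0272], [60, 32.5, -13.6, 5.7, -0.0531, -0.0067, 0.0272], [60, 32.2, -14.8, 4.7, -0.0531, -0.0067, 0.0272], [60, 31.8, -15.9, 3.7, -0.0531, -0.0067, 0.0272], [60, 31.4, -16.9, 2.6, -0.0531, -0.0067, 0.0272], [60, 30.9, -17.9, 1.5, -0.0531, -0.0067, 0.0272], [60, 30.4, -18.8, 0.3, -0.0531, -0.0067, 0.0272], [60, 29.9, -19.6, -0.9, -0.0531, -0.0067, 0.0272], [60, 29.3, -20.3, -2.2, -0.0531, -0.0067, 0.0272], [60, 28.8, -20.9, -3.5, -0.0531, -0.0067, 0.0272]]
```

Emit:
servo_tool(
  motion=[
    [60, 33, -12.5, 6.5, -0.053, -0.0067, 0.027],
    [60, 32.5, -13.5, 5.5, -0.053, -0.0067, 0.027],
    [60, 32, -15, 4.5, -0.053, -0.0067, 0.027],
    [60, 32, -16, 3.5, -0.053, -0.0067, 0.027],
    [60, 31.5, -17, 2.5, -0.053, -0.0067, 0.027],
    [60, 31, -18, 1.5, -0.053, -0.0067, 0.027],
    [60, 30.5, -19, 0.5, -0.053, -0.0067, 0.027],
    [60, 30, -19.5, -1, -0.053, -0.0067, 0.027],
    [60, 29.5, -20, -2, -0.053, -0.0067, 0.027],
    [60, 29, -21, -3.5, -0.053, -0.0067, 0.027],
  ],
)

```text
time: 8.05
tool_pos: [493.2, 191.8, 258.0]
tcp_rot: [151.1, -0.2, 83.6]
ft_force: [0.0, 0.1, -0.6]
finger_gap: 60.1
```

```bash
python3 - <<'E'
from h import *
rows(P(0,130),TR,10,50)
E
```

```text
[[50, -0.6, -3.0, 9.7, -0.002, 0.0005, -0.0016], [50, -0.6, -3.0, 9.7, -0.002, 0.0005, -0.0016], [50, -0.6, -3.0, 9.7, -0.002, 0.0005, -0.0016], [50, -0.6, -3.1, 9.7, -0.002, 0.0005, -0.0016], [50, -0.6, -3.1, 9.7, -0.002, 0.0005, -0.0016], [50, -0.6, -3.1, 9.7, -0.002, 0.0005, -0.0016], [50, -0.6, -3.1, 9.7, -0.002, 0.0005, -0.0016], [50, -0.6, -3.1, 9.6, -0.002, 0.0005, -0.0016], [50, -0.6, -3.2, 9.6, -0.002, 0.0005, -0.0016], [50, -0.6, -3.2, 9.6, -0.002, 0.0005, -0.0016]]
```

Emit:
servo_tool(
  motion=[
    [50, -1, -5, 15, -0.004, 0.001, -0.003],
    [50, -1, -5, 15, -0.004, 0.001, -0.003],
    [50, -1, -5, 15, -0.004, 0.001, -0.003],
    [50, -1, -5, 15, -0.004, 0.001, -0.003],
    [50, -1, -5, 15, -0.004, 0.001, -0.003],
    [50, -1, -4, 12, 0, 0, 0],
    [50, 0, 0, 0, 0, 0, 0],
  ],
)

```text
time: 8.75
tool_pos: [494.7, 188.9, 144.7]
tcp_rot: [151.1, 0.5, 85.5]
ft_force: [0.3, -0.4, 0.3]
finger_gap: 50.3
```

```bash
python3 - <<'E'
from h import *
s=sense();print(s["tool_pos"],s["tcp_rot"]);cv2.imwrite("pics/w2.png",snapshot("wrist"))
W=np.eye(4);W[:3,:3]=Ro.from_euler("xyz",s["tcp_rot"],degrees=True).as_matrix();W[:3,3]=s["tool_pos"]
p=camera_params("wrist");M=np.linalg.inv(W@p["tool_from_camera"])
for L in [(-12,-80,64),(12,-80,64),(12,80,64),(-12,80,64)]:
    c=(M@np.r_[OS+RS@L,1])[:3];th=np.arctan2(np.hypot(*c[:2]),c[2]);print(L,(c[:2]/np.hypot(*c[:2])*th*p["fx"]+[p["cx"],p["cy"]]).round())
rows(P(0,20),TR,10,50)
E
```

```text
[494.65160203 188.87800835 144.68658057] [151.09135633   0.49100795  85.45523942]
(-12, -80, 64) [339. 377.]
(12, -80, 64) [373. 378.]
(12, 80, 64) [392. 135.]
(-12, 80, 64) [348. 134.]
[[50, -0.4, 2.4, 10.7, -0.0018, -0.0001, 0.0018], [50, -0.4, 2.4, 10.8, -0.0018, -0.0001, 0.0018], [50, -0.4, 2.4, 10.8, -0.0018, -0.0001, 0.0018], [50, -0.4, 2.4, 10.8, -0.0018, -0.0001, 0.0018], [50, -0.3, 2.4, 10.8, -0.0018, -0.0001, 0.0018], [50, -0.3, 2.3, 10.8, -0.0018, -0.0001, 0.0018], [50, -0.3, 2.3, 10.8, -0.0018, -0.0001, 0.0018], [50, -0.3, 2.3, 10.8, -0.0018, -0.0001, 0.0018], [50, -0.3, 2.3, 10.8, -0.0018, -0.0001, 0.0018], [50, -0.3, 2.3, 10.8, -0.0018, -0.0001, 0.0018]]
```

View pics/w2.png

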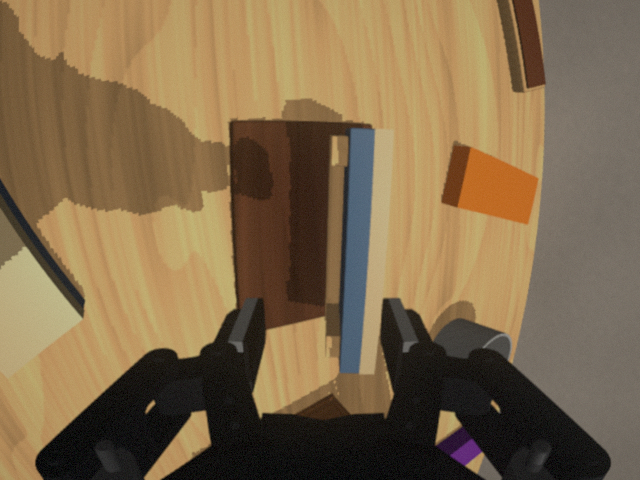

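The wrist view shows the slab's top face from (350,128) to (393,128) and down to (341,373) to (375,374). The prediction is within 2 px across the jaws. Blue is on the robot side and cream on the far side, so this is the right stone. I'll shift 24 mm in tool y, then advance.

Emit:
servo_tool(
  motion=[
    [50, -1, 9, 6, -0.005, 0, 0.005],
    [50, -1, 9, 8, -0.005, 0, 0.005],
    [50, -1, 7, 10, -0.005, 0, 0.005],
    [50, 0, 0, 10, -0.003, 0, 0.003],
    [50, 0, 0, 0, 0, 0, 0],
  ],
)

```text
time: 9.3
tool_pos: [537.1, 182.8, 129.9]
tcp_rot: [149.7, -0.2, 84.5]
ft_force: [-0.4, -0.4, -0.1]
finger_gap: 49.5
```

```bash
python3 - <<'E'
from h import *
s=sense();print("slab coords of TCP",RS.T@(s["tool_pos"]-OS),s["tcp_rot"])
rows(P(0,20),TR,5,50)
E
```

```text
slab coords of TCP [ 6.59718    0.9929345 93.0553863] [149.73966042  -0.16594487  84.52254486]
[[50, -0.2, -1.4, 14.6, 0.0009, -0.0005, -0.0004], [50, -0.2, -1.4, 14.6, 0.0009, -0.0005, -0.0004], [50, -0.2, -1.4, 14.6, 0.0009, -0.0005, -0.0004], [50, -0.2, -1.3, 14.6, 0.0009, -0.0005, -0.0004], [50, -0.2, -1.3, 14.6, 0.0009, -0.0005, -0.0004]]
```

Emit:
servo_tool(
  motion=[
    [50, 0, -3, 3, 0, 0, 0],
    [50, 0, -2, 8, 0, 0, 0],
    [50, 0, 0, 14, 0, 0, 0],
    [50, 0, 0, 15, 0, 0, 0],
    [50, 0, 0, 14, 0, 0, 0],
    [50, 0, 0, 8, 0, 0, 0],
    [50, 0, 0, 5, 0, 0, 0],
    [50, 0, 0, 0, 0, 0, 0],
  ],
)

```text
time: 10.1
tool_pos: [566.9, 181.2, 66.6]
tcp_rot: [149.7, -0.2, 84.6]
ft_force: [0.8, 0.3, -0.1]
finger_gap: 49.6
```

```bash
python3 - <<'E'
from h import *
s=sense();print("slab coords of TCP",RS.T@(s["tool_pos"]-OS),s["tcp_rot"],s["ft_force"])
E
```

```text
slab coords of TCP [ 0.8257754   2.26379539 23.31227133] [149.68251853  -0.21963661  84.6333255 ] [ 0.8465567   0.26885942 -0.05611879]
```

Emit:
servo_tool(
  motion=[
    [30, 0, 0, 0, 0, 0, 0],
    [26, 0, 0, 0, 0, 0, 0],
    [15, 0, 0, 0, 0, 0, 0],
    [15, 0, 0, 0, 0, 0, 0],
    [15, 0, 0, 0, 0, 0, 0],
    [15, 0, 0, 0, 0, 0, 0],
  ],
  force=60,
)

```text
time: 10.7
tool_pos: [566.6, 181.6, 67.6]
tcp_rot: [149.6, -0.3, 84.6]
ft_force: [1.7, 0.6, -2.9]
finger_gap: 23.1
```

Emit:
servo_tool(
  motion=[
    [15, 0, 0, -5, 0, 0, 0],
    [15, 0, 0, -12, 0, 0, 0],
    [15, 0, 0, -20, 0, 0, 0],
    [15, 0, 0, -25, 0, 0, 0],
    [15, 0, 0, -25, 0, 0, 0],
    [15, 0, 0, -25, 0, 0, 0],
    [15, 0, 0, -25, 0, 0, 0],
    [15, 0, 0, -20, 0, 0, 0],
    [15, 0, 0, -10, 0, 0, 0],
    [15, 0, 0, 0, 0, 0, 0],
  ],
)

```text
time: 11.7
tool_pos: [477.6, 188.4, 217.8]
tcp_rot: [149.7, -0.3, 84.6]
ft_force: [0.4, -0.7, -2.9]
finger_gap: 23.7
```

```bash
python3 - <<'E'
from h import *
s=sense();print(s["tool_pos"],s["tcp_rot"],s["ft_force"],s["finger_gap"])
E
```

```text
[477.62147286 188.41267661 217.75720751] [149.71831618  -0.30821614  84.62054737] [ 0.3849976  -0.74510047 -2.88573559] 23.681457373740933
```

Stone held (23.7 mm opening, about 0.3 kg). Carrying it over the chest and turning it upright.

```bash
python3 - <<'E'
from h import *
rows([507,-146,215],[180,0,100.9],20,15)
E
```

```text
[[15, -16.5, 2.6, 1.6, 0.0263, 0.0035, -0.0139], [15, -16.5, 2.4, 1.4, 0.0263, 0.0035, -0.0139], [15, -16.6, 2.2, 1.3, 0.0263, 0.0035, -0.0139], [15, -16.6, 2.0, 1.2, 0.0263, 0.0035, -0.0139], [15, -16.7, 1.8, 1.1, 0.0263, 0.0035, -0.0139], [15, -16.7, 1.6, 1.0, 0.0263, 0.0035, -0.0139], [15, -16.7, 1.4, 0.9, 0.0263, 0.0035, -0.0139], [15, -16.7, 1.2, 0.8, 0.0263, 0.0035, -0.0139], [15, -16.7, 1.0, 0.7, 0.0263, 0.0035, -0.0139], [15, -16.8, 0.8, 0.6, 0.0263, 0.0035, -0.0139], [15, -16.8, 0.5, 0.6, 0.0263, 0.0035, -0.0139], [15, -16.8, 0.3, 0.5, 0.0263, 0.0035, -0.0139], [15, -16.8, 0.1, 0.4, 0.0263, 0.0035, -0.0139], [15, -16.8, -0.1, 0.4, 0.0263, 0.0035, -0.0139], [15, -16.8, -0.4, 0.3, 0.0263, 0.0035, -0.0139], [15, -16.8, -0.6, 0.3, 0.0263, 0.0035, -0.0139], [15, -16.8, -0.8, 0.2, 0.0263, 0.0035, -0.0139], [15, -16.8, -1.0, 0.2, 0.0263, 0.0035, -0.0139], [15, -16.7, -1.3, 0.2, 0.0263, 0.0035, -0.0139], [15, -16.7, -1.5, 0.2, 0.0263, 0.0035, -0.0139]]
```

Emit:
servo_tool(
  motion=[
    [15, -10, 2.5, 0, 0.026, 0.0035, -0.014],
    [15, -16.5, 2.4, 0, 0.026, 0.0035, -0.014],
    [15, -16.6, 2.2, 0, 0.026, 0.0035, -0.014],
    [15, -16.6, 2, 0, 0.026, 0.0035, -0.014],
    [15, -16.7, 1.8, 0, 0.026, 0.0035, -0.014],
    [15, -16.7, 1.6, 0, 0.026, 0.0035, -0.014],
    [15, -16.7, 1.4, 0, 0.026, 0.0035, -0.014],
    [15, -16.7, 1.2, 0, 0.026, 0.0035, -0.014],
    [15, -16.7, 1, 0, 0.026, 0.0035, -0.014],
    [15, -16.7, 0.8, 0, 0.026, 0.0035, -0.014],
  ],
)

```text
time: 12.7
tool_pos: [485.7, 21.7, 211.2]
tcp_rot: [166.2, 1.0, 93.3]
ft_force: [0.8, 0.1, -3.5]
finger_gap: 23.4
```

```bash
python3 - <<'E'
from h import *
rows([507,-146,210],[180,0,100.9],10,15)
E
```

```text
[[15, -16.9, 1.0, 0.7, 0.0238, 0.0034, -0.013], [15, -16.9, 0.8, 0.6, 0.0238, 0.0034, -0.013], [15, -16.9, 0.6, 0.5, 0.0238, 0.0034, -0.013], [15, -16.9, 0.4, 0.5, 0.0238, 0.0034, -0.013], [15, -16.9, 0.2, 0.4, 0.0238, 0.0034, -0.013], [15, -16.9, -0.0, 0.3, 0.0238, 0.0034, -0.013], [15, -16.9, -0.2, 0.3, 0.0238, 0.0034, -0.013], [15, -16.9, -0.4, 0.2, 0.0238, 0.0034, -0.013], [15, -16.9, -0.6, 0.2, 0.0238, 0.0034, -0.013], [15, -16.9, -0.9, 0.2, 0.0238, 0.0034, -0.013]]
```

Emit:
servo_tool(
  motion=[
    [15, -17, 1, 0, 0.024, 0.0034, -0.013],
    [15, -17, 1, 0, 0.024, 0.0034, -0.013],
    [15, -17, 0.6, 0, 0.024, 0.0034, -0.013],
    [15, -17, 0.4, 0, 0.024, 0.0034, -0.013],
    [15, -17, 0.2, 0, 0.024, 0.0034, -0.013],
    [15, -17, 0, 0, 0.024, 0.0034, -0.013],
    [15, -17, 0, 0, 0.024, 0.0034, -0.013],
    [15, -17, -0.4, 0, 0.024, 0.0034, -0.013],
    [15, -14, -0.6, 0, 0.024, 0.0034, -0.013],
    [15, -8, -0.9, 0, 0.02, 0.003, -0.013],
  ],
)

```text
time: 13.7
tool_pos: [502.1, -147.5, 196.2]
tcp_rot: [-178.5, -0.4, 100.8]
ft_force: [-0.9, -0.0, -3.6]
finger_gap: 23.4
```

```bash
python3 - <<'E'
from h import *
rows([507,-146,180],[180,0,100.9],4,15)
E
```

```text
[[15, 0.1, 1.4, 4.0, -0.0064, -0.0018, -0.0006], [15, 0.1, 1.3, 4.0, -0.0064, -0.0018, -0.0006], [15, 0.1, 1.3, 4.0, -0.0064, -0.0018, -0.0006], [15, 0.1, 1.3, 4.1, -0.0064, -0.0018, -0.0006]]
```

Emit:
servo_tool(
  motion=[
    [15, 0, 1.3, 4, -0.006, -0.002, 0],
    [15, 0, 1.3, 4, -0.006, -0.002, 0],
    [15, 0, 1.3, 4, -0.006, -0.002, 0],
    [15, 0, 1.3, 4, -0.006, -0.002, 0],
    [15, 0, 0, 0, 0, 0, 0],
  ],
)

```text
time: 14.2
tool_pos: [506.0, -146.3, 173.5]
tcp_rot: [-179.8, -0.1, 100.6]
ft_force: [-0.6, 0.8, -2.6]
finger_gap: 23.5
```

```bash
python3 - <<'E'
from h import *
s=sense();print(s["tool_pos"],s["tcp_rot"]);cv2.imwrite("pics/w3.png",snapshot("wrist"))
E
```

```text
[ 506.01906145 -146.3443557   173.46413433] [-1.79780103e+02 -7.80933123e-02  1.00638017e+02]
```

View pics/w3.png

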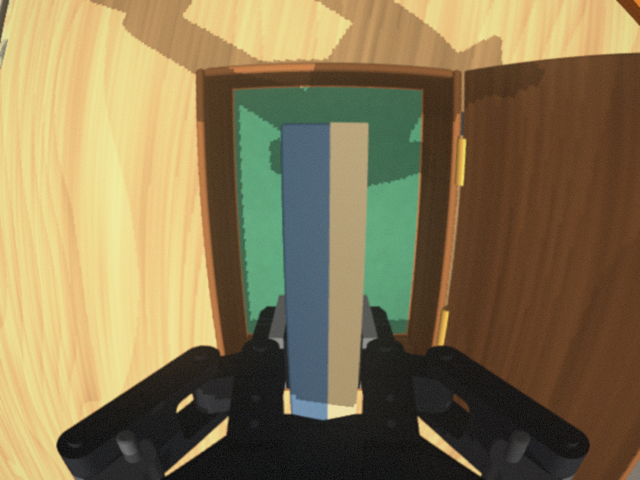

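The wrist view shows the stone upright at (282–368,125), lined up in the chest opening (205–460 across) with clearance all round. Lowering.

Emit:
servo_tool(
  motion=[
    [15, 0, 0, 12, 0, 0, 0],
    [15, 0, 0, 20, 0, 0, 0],
    [15, 0, 0, 20, 0, 0, 0],
    [15, 0, 0, 20, 0, 0, 0],
    [15, 0, 0, 20, 0, 0, 0],
    [15, 0, 0, 15, 0, 0, 0],
    [15, 0, 0, 8, 0, 0, 0],
    [15, 0, 0, 4, 0, 0, 0],
    [15, 0, 0, 0, 0, 0, 0],
  ],
)

```text
time: 15.15
tool_pos: [506.7, -145.5, 49.2]
tcp_rot: [180.0, 0.1, 100.7]
ft_force: [-0.1, 0.3, -3.8]
finger_gap: 23.2
```

Emit:
servo_tool(
  motion=[
    [15, 0, 0, 5, 0, 0, 0],
    [15, 0, 0, 4, 0, 0, 0],
    [15, 0, 0, 3, 0, 0, 0],
    [15, 0, 0, 2, 0, 0, 0],
    [15, 0, 0, 1, 0, 0, 0],
  ],
)

```text
time: 15.65
tool_pos: [509.1, -146.4, 35.9]
tcp_rot: [179.7, 0.2, 100.7]
ft_force: [-0.3, 0.2, -3.1]
finger_gap: 23.2
```

Emit:
servo_tool(
  motion=[
    [15, 0, 0, 2, 0, 0, 0],
    [15, 0, 0, 1.5, 0, 0, 0],
    [15, 0, 0, 1, 0, 0, 0],
    [15, 0, 0, 0, 0, 0, 0],
  ],
)

```text
time: 16.05
tool_pos: [509.4, -146.5, 31.4]
tcp_rot: [179.7, 0.3, 100.7]
ft_force: [-1.0, 0.3, -1.8]
finger_gap: 23.5
```

Emit:
servo_tool(
  motion=[
    [15, 0, 0, 1, 0, 0, 0],
    [15, 0, 0, 1, 0, 0, 0],
  ],
)

```text
time: 16.25
tool_pos: [509.9, -146.9, 30.5]
tcp_rot: [179.6, 0.3, 100.7]
ft_force: [-4.3, -0.6, 6.4]
finger_gap: 23.2
```

Contact (+9 N over the hanging weight). One small settling row, then a slow release.

Emit:
servo_tool(
  motion=[
    [15, 0, 0, 0, 0, 0, 0],
    [24, 0, 0, 0, 0, 0, 0],
    [25, 0, 0, 0, 0, 0, 0],
    [27, 0, 0, 0, 0, 0, 0],
    [30, 0, 0, 0, 0, 0, 0],
    [35, 0, 0, 0, 0, 0, 0],
    [40, 0, 0, 0, 0, 0, 0],
    [42, 0, 0, 0, 0, 0, 0],
  ],
  force=20,
)

```text
time: 17.05
tool_pos: [511.3, -147.3, 31.5]
tcp_rot: [179.5, 0.4, 100.7]
ft_force: [-0.8, -1.0, -0.1]
finger_gap: 42.0
```

```bash
python3 - <<'E'
from h import *
s=sense();print(s["tool_pos"],s["tcp_rot"],s["ft_force"],s["finger_gap"]);cv2.imwrite("pics/w4.png",snapshot("wrist"))
E
```

```text
[ 511.33047136 -147.3027075    31.48068005] [179.47946101   0.38666817 100.73797688] [-0.77819507 -0.98052293 -0.08861938] 42.00702536957672
```

View pics/w4.png

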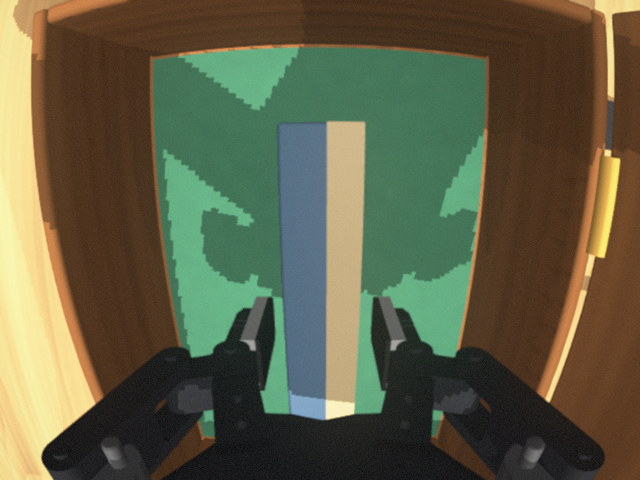

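The stone stands on its long edge on the green floor, (278–365,122) down to the palm, clear of both open fingers. Withdrawing straight up.

Emit:
servo_tool(
  motion=[
    [44, 0, -0.5, -10, 0, 0, 0],
    [44, 0, 0, -20, 0, 0, 0],
    [44, 0, 0, -25, 0, 0, 0],
    [44, 0, 0, -30, 0, 0, 0],
    [44, 0, 0, -40, 0, 0, 0],
    [44, 0, 0, -40, 0, 0, 0],
    [44, 0, -20, -20, 0, 0, 0],
    [44, 0, -30, 0, 0, 0, 0],
    [44, 0, -30, 0, 0, 0, 0],
    [44, 0, 0, 0, 0, 0, 0],
  ],
)

```text
time: 18.1
tool_pos: [427.5, -161.5, 230.8]
tcp_rot: [179.3, 0.6, 100.8]
ft_force: [0.3, -0.5, -0.5]
finger_gap: 44.0
```

```bash
python3 - <<'E'
from h import *
s=sense();print(s["tool_pos"],s["ft_force"],s["time"])
a=snapshot("side")[60:420,150:450];b=snapshot("wrist")
cv2.imwrite("pics/e.png",np.hstack([cv2.resize(a,(350,420)),cv2.resize(b,(448,420))]))
E
```

```text
[ 427.48596839 -161.50120959  230.82308839] [ 0.2799845  -0.53230288 -0.47270182] 18.1
```

View pics/e.png

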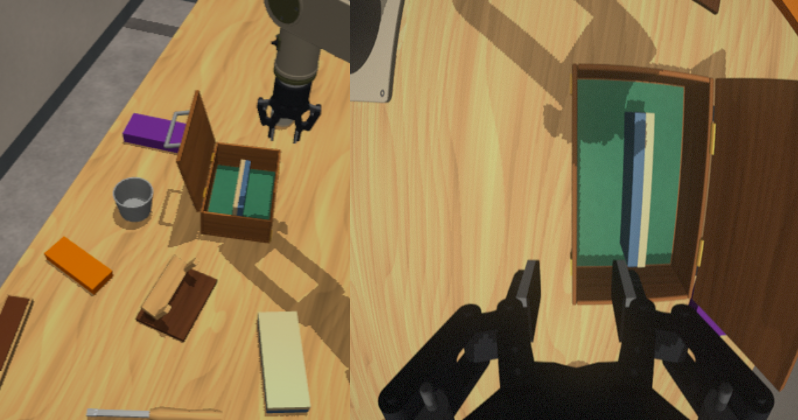

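The stone is upright on its edge in the middle of the chest (240,187 in the side half), the lid is open on its stop, the rack is empty, and the gripper is clear.

```bash
python3 -c "
from bench import *
print(hand_in())"
```

```text
the job is handed in; nothing more can be done
None
```

The job is handed in: the lid is open on its stop and the stone is standing on its long edge in the middle of the chest. It took about 18 s of the 61 s allowed, and `hand_in()` gives no verdict.

- **Lid:** I lifted it by its handle along the hinge arc at about 0.7 rad/s as commanded, with a light grip, and released it at the stop. The wrist showed almost no load there. The bar slipped about 5 mm in the grip on the way.
- **Stone:** I gripped the blue and cream stone in the rack with the gripper tilted 30°, turned it upright over the chest, and lowered it until the wrist felt the floor. I then released it slowly.
- **Final pictures:** the lid was leaning back past vertical. The stone was upright in about the centre of the chest and the gripper was well clear.
- **Bystanders:** the pot looked unmoved in the last pictures. The gouge was only partly in view and the jar not at all. I never moved close to any of them.
- **Measurement mismatches:** the two camera estimates disagreed by 3–5 mm. The wrist view put the handle about 3 mm farther in than they did, which was harmless here. I judged the lid angle from the pictures and the grip path, not a direct reading.

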